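# Put the amber bottles back in their holders

### The job

Put each of the four amber bottles into the grey bench holder that fits it: the square bottle into the square recess, and the large, medium and small round bottles into the large, medium and small round recesses. Keep every bottle upright all the way, leave each one standing flat on the floor of its recess, and leave the roll of tape where it lies.

Things in the scene. Friction and masses are not known exactly. Their poses are not given: they have to be found in the camera images.
- large_bottle: The largest amber glass bottle: round, red screw cap, white label. Body 60 mm diameter, 111 mm high overall; cap 30 mm diameter from 93 mm to 111 mm. Straight up to 65 mm, then a sloping shoulder: grip round the straight body (fingers round the cap meet the shoulder). Loose, 0.1 kg, upright on the table at the start. Origin: centre of its underside, z up along its axis. 
- medium_bottle: The middle round amber bottle: black screw cap, white label. Body 44 mm diameter, 86 mm high overall; cap 30 mm diameter from 68 mm to 86 mm. Straight up to 50 mm, then a sloping shoulder: grip round the straight body (fingers round the cap meet the shoulder). Loose, 0.1 kg, upright on the table at the start. Origin: centre of its underside, z up along its axis. 
- small_bottle: The smallest, slim round amber bottle: black screw cap, white label band. Body 28 mm diameter, 66 mm high overall; cap 22 mm diameter from 50 mm to 66 mm above the underside. Loose, about 0.04 kg, stands upright on the table at the start. Origin: centre of its underside, z up along its axis. 
- square_bottle: Amber bottle with a square body 36 x 36 mm, black round screw cap, small white label on one side. 76 mm high overall; square up to 50 mm, cap 27 mm diameter from 59 mm to 76 mm above the underside. Loose, about 0.07 kg, stands upright on the table at the start. Origin: centre of its underside, z up along its axis. x and y are square to its flat sides.
- large_stand: Largest round grey holder, a low cup 94 mm outside diameter, with a round recess 76 mm diameter and a dark pad in it: the place of the large bottle. Fixed to the table. Origin: centre of its underside, z up. The recess is centred, open above, its flat floor is 6 mm above the origin and its rim 18 mm above the origin (12 mm deep). 
- medium_stand: Middle round grey holder, 76 mm outside diameter, with a round recess 58 mm diameter and a dark pad in it: the place of the medium round bottle. Fixed to the table. Origin: centre of its underside, z up. The recess is centred, open above, its flat floor is 6 mm above the origin and its rim 18 mm above the origin (12 mm deep). 
- small_stand: Smallest round grey holder, 58 mm outside diameter, with a round recess 42 mm diameter and a dark pad in it: the place of the small round bottle. Fixed to the table. Origin: centre of its underside, z up. The recess is centred, open above, its flat floor is 6 mm above the origin and its rim 18 mm above the origin (12 mm deep). 
- square_stand: Square grey holder 70 x 70 mm with a square recess 50 x 50 mm and a dark pad in it: the place of the square bottle. Fixed to the table. Origin: centre of its underside, z up. The recess is centred, open above, its flat floor is 6 mm above the origin and its rim 18 mm above the origin (12 mm deep). x and y are square to its sides.
- tape_roll: Bystander: loose flat roll of green tape, 78 mm diameter, 20 mm high, lying among the bottles; not to be moved. Origin: centre of its underside.
Not all that is in view belongs to the job. Leave any yellow look-alike of the medium_bottle alone.

How it is judged:
At the end, for the whole second after the job is handed in: Each amber bottle stands in its own holder: within 11 mm of the holder's centre, its underside less than 4 mm above the recess floor, tilted less than 0.1 rad, at rest and released; the tape roll is within 30 mm of where it began (horizontal distance between large_bottle and large_stand below 0.011 m and z of large_bottle in the frame of large_stand below 0.01 m and angle between each of large_bottle, medium_bottle, small_bottle, square_bottle's own z axis and vertical below 0.1 rad and linear speed of each of large_bottle, medium_bottle, small_bottle, square_bottle below 0.02 m/s and contact force between each of large_bottle, medium_bottle, small_bottle, square_bottle and the fingers below 0.1 N and horizontal distance between medium_bottle and medium_stand below 0.011 m and z of medium_bottle in the frame of medium_stand below 0.01 m and horizontal distance between small_bottle and small_stand below 0.011 m and z of small_bottle in the frame of small_stand below 0.01 m and horizontal distance between square_bottle and square_stand below 0.011 m and z of square_bottle in the frame of square_stand below 0.01 m and distance of tape_roll from where it was at the start of the episode below 0.03 m); the robot touches nothing.
It fails at once if a bottle is tipped over (tilted more than 0.7 rad) (angle between any of large_bottle, medium_bottle, small_bottle, square_bottle's own z axis and vertical above 0.7 rad).
It fails at once if the tape roll is moved more than 30 mm (distance of tape_roll from where it was at the start of the episode above 0.03 m).
It also fails if it takes over 120 s, if anything falls off the work surface, if the arm or the gripper's body presses on something with over 40 N, if the wrist force passes 120 N, or if a joint passes its speed limit or range.

### The arm

A 6-joint arm with a two-finger parallel gripper is mounted at the origin on a cart in front of the work surface, level with it; the furniture and walls round the work are solid. World frame = base frame: x ahead of the robot, y to its left, z up, the work surface at z = 0. Lengths are in m, angles in rad, forces in N, time in s.
With the tool pointing down it reaches from about 0.35 to 0.975 m from the base axis. Payload 4.9 kg.
Tool frame: the origin (TCP) lies on the centre line of the jaws, within the pads' length; the fingertips stand manip.tip_reach ahead of it and the grasp point (between the pads) is the TCP (manip.tip_reach is the distance from the TCP to the fingertips, in m); z points along the fingers, y is the line along which they close (so a half turn about z gives the same grasp; the last joint's range is limited). The gripper opens to 85 mm and grips with 20 to 120 N. Pads are 22 mm wide; open, the fingers measure 114 mm over their backs; the gripper's body (76 mm by 85 mm) begins 54 mm behind the grasp point. The pads swing forward as they close: fully open they stand 13 mm farther back than shut.
Start: joints at [-1.267, 0.053, 1.613, -0, 1.476, -0.119], TCP at [0.256, -0.57, 0.25] pointing down, gripper open.
Joint ranges: [-3.01, 3.01], [-1.01, 2.22], [0.06, 2.58], [-1.02, 4.17], [0.09, 2.62], [-3.14, 3.14]. Speed limits (rad/s): [2.57, 2.57, 3.14, 3.14, 3.14, 3.14].

### API

Orientations are given as a unit quaternion [w, x, y, z].
In Python, from plant import manip gives the robot as it stands. The module is installed in compiled form; this text tells all that it offers.
- The arm moves only by the tool move_arm, never from a script. Its argument "rows" is a list of rows, each a list of 7 numbers: the shift along the tool's x, y, z in cm, then the turn, a rotation vector about the tool's x, y, z in degrees, then the opening, from -1 (shut) to 1 (fully open). In form: [[tx, ty, tz, ax, ay, az, jaw], ...]. A call has 1 to 20 rows; each row shifts and turns the commanded pose from where the row before left it, along the tool's axes as they then stand; what a row does not reach is not made up. A row lasts 1/12 s, in which the tool goes at most 41.7 mm and 7.16 degrees, less where a joint would pass 70% of its speed; a pose out of reach is approached as far as the arm can. A call is refused whole if a number of a shift passes 4.17 or a number of a turn 7.16, either way. A call with a gripper value outside its range is refused whole. The fingers move at their own pace and stop on an object; the grip force is fixed at half the most. Time passes only in rows, so rows that do not move let the fingers close. It gives the time, the measured TCP pose, the force, the opening and the grip force at its end, in the units of the state.
- manip.state(): the state, without advancing time (a new reading comes with each control period).
- manip.grab_frame(name): name is "scene" or "top" or "wrist"; returns a dict with "img" (480x640x3 uint8, blue, green, red), "mtx" (3x3 intrinsics, pixels), "R" (3x3) and "t" (3): a world point X has camera coordinates R X + t. Camera axes: x right, y down, z forward; pixel columns grow to the right and rows downward; lengths in m; the calibration is good to about 2 mm. A picture is of the moment at which its call begins. There is no depth.
- manip.job_done(): hands the job in; it is judged then, once.
The state is a dict: "time": time; "joint_pos": joint angles; "joint_vel": joint speeds; "joint_efforts": joint torques, N m; "tool_pos": TCP position; "tool_rot": TCP orientation; "contact_force": force on the tool from outside, world axes, zero at the start; "ft_torque": the same for the moment, N m; "gripper_width": opening from 0.0 (shut) to 1.0 (fully open); "grasp_force": force on a finger pad.
Only numpy, scipy, OpenCV 4.12 (cv2) and the standard library are available. Lean on these libraries where they do the work, as an engineer would, in place of code of your own. Each camera call takes 0.05 s, during which the arm holds its last target. There are 200 camera calls.

## Working session

There is one attempt and no reset: what is moved stays moved. The work goes in short steps, Python scripts to look and compute and a tool call to move; the robot and the scene stay as the last step left them, time stands still between calls to the robot, and variables do not carry over. Pictures are saved under pics/ and viewed, at most 16 in all, crops included, and the job is handed in when it is done.

Besides the shell and the picture viewer there is one more tool, called after "Emit:" by a JSON object that holds its "name" and its "arguments", one argument or row to a line. move_arm: Moves the arm, as the interface text tells. Its arguments: {"type":"object","properties":{"rows":{"type":"array","items":{"type":"array","items":{"type":"number"}}}},"required":["rows"]}

```bash
mkdir -p pics; python3 - <<'E'
from plant import manip
import cv2
s=manip.state();print(s['tool_pos'],s['tool_rot'],s['gripper_width'],manip.tip_reach,s['time'])
for n in("scene","top"):
    f=manip.grab_frame(n);cv2.imwrite(f"pics/{n}0.png",f['img']);print(n,f['mtx'].tolist(),f['R'].round(3).tolist(),f['t'])
E
```

```text
[ 0.25625898 -0.56942095  0.2490725 ] [-1.00068001e-03  9.77741173e-01  2.09812266e-01 -1.02381737e-04] 1.0038631615674507 0.019 0.0
scene [[525.1567801261634, 0.0, 312.98120550161354], [0.0, 525.1567801261634, 234.3804755196307], [0.0, 0.0, 1.0]] [[-0.693, -0.721, -0.013], [-0.372, 0.373, -0.85], [0.617, -0.584, -0.527]] [0.42002528 0.21749357 0.87354477]
top [[546.9834356550639, 0.0, 317.03793895395654], [0.0, 546.9834356550639, 248.8464483227842], [0.0, 0.0, 1.0]] [[-0.014, -1.0, -0.009], [-0.996, 0.014, -0.084], [0.084, 0.008, -0.996]] [0.04290844 0.54854315 1.3174556 ]
```

View pics/top0.png

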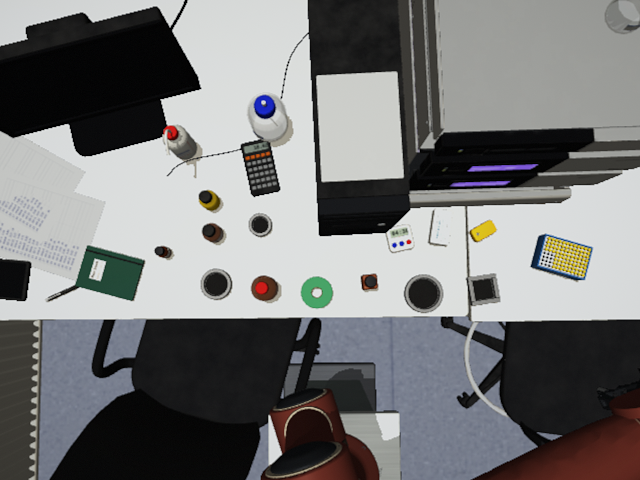

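View pics/scene0.png

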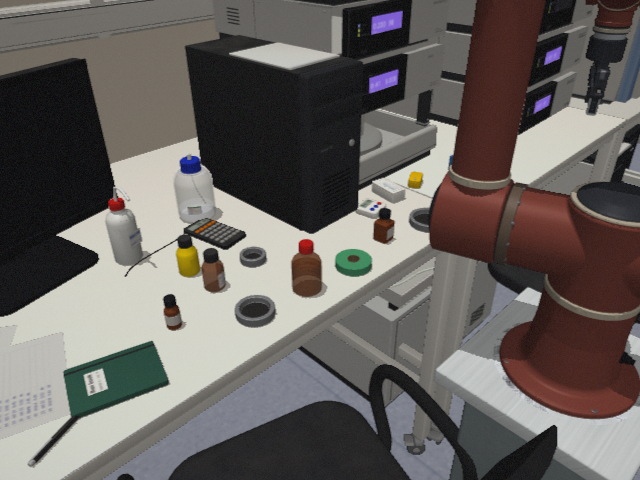

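The top view shows the candidates:
- **Bottles:** large bottle (264,288) with a red cap. Medium is either the amber one at (212,232) or the yellow look-alike at (209,200), so I choose amber. Small bottle (163,252), square bottle (369,282).
- **Holders:** large (423,292), medium (217,284), small (260,224), square (484,290).
- **Other:** tape (317,292).

I'll check this choice in a close crop.

```bash
python3 - <<'E'
import cv2,numpy as np
a=cv2.imread("pics/top0.png")
def c(x,y,w,h,k): return cv2.resize(a[y:y+h,x:x+w],None,fx=k,fy=k,interpolation=cv2.INTER_CUBIC)
top=c(140,185,140,75,5)
bot=np.hstack([c(190,262,100,50,4)[:, :],c(340,262,90,50,4)[:, :]])
bot=cv2.resize(bot,(760,200)); 
top=cv2.resize(top,(700,375)); top=cv2.copyMakeBorder(top,0,0,0,60,0)
cv2.imwrite("pics/crop1.png",np.vstack([top,bot]))
cv2.imwrite("pics/crop2.png",c(350,262,160,55,5))
E
```

```text
(no output)
```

View pics/crop1.png

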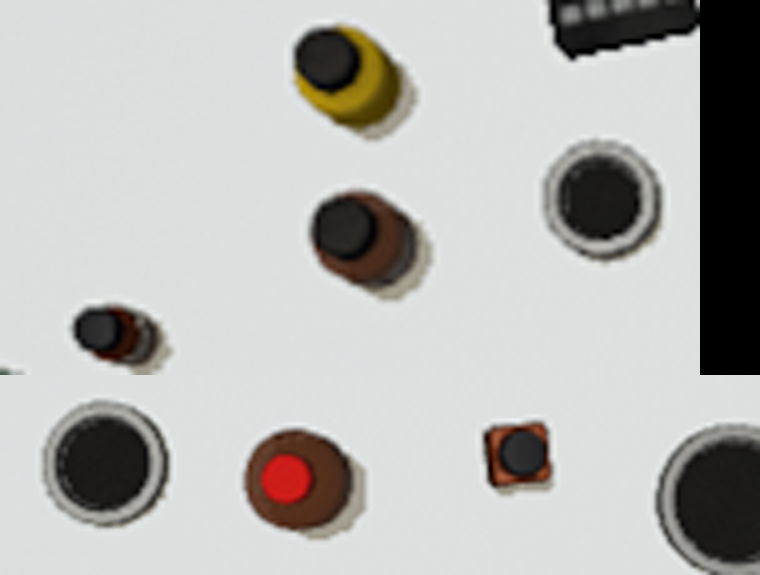

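View pics/crop2.png

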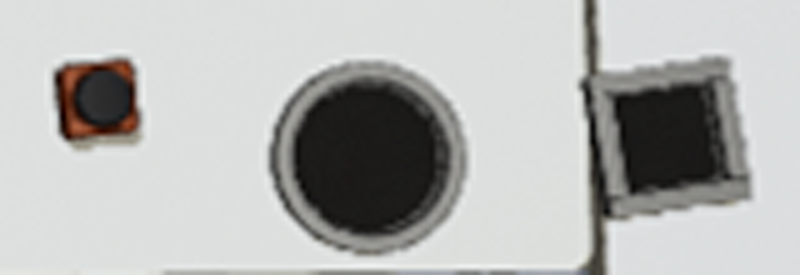

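The crops confirm it: the amber medium bottle with its black cap is at (212,232), and the yellow one is the decoy just above it. The square bottle and square holder are both turned by only a few degrees.

```bash
cat > h.py <<'E'
import cv2,numpy as np
from plant import manip
def ray(f,px,z):
    C=-f['R'].T@f['t']; d=f['R'].T@np.linalg.inv(f['mtx'])@np.array([px[0],px[1],1.])
    return C+d*(z-C[2])/d[2]
def blob(m,seed):
    n,l,s,c=cv2.connectedComponentsWithStats(m.astype('uint8'))
    w=8; x,y=map(int,seed); p=l[y-w:y+w+1,x-w:x+w+1]; p=p[p>0]
    k=np.bincount(p).argmax(); cs,_=cv2.findContours((l==k).astype('uint8'),0,1)
    h=cv2.convexHull(max(cs,key=cv2.contourArea)); M=cv2.moments(h)
    return np.array([M['m10'],M['m01']])/M['m00'],s[k,4],h
def dark(i): i=i.astype(int); return (i.max(2)<75)&(i.max(2)-i.min(2)<22)
def red(i): i=i.astype(int); return (i[...,2]>150)&(i[...,1]<70)
def brown(i): i=i.astype(int); return (i[...,2]-i[...,0]>25)|dark(i)
H={'large':.102,'medium':.077,'small':.058,'square':.0675}
E
python3 - <<'E'
from h import *
fs={n:manip.grab_frame(n) for n in('top','scene')}
S={'large':[(264,288),(306,246)],'medium':[(211,230),(211,256)],'small':[(160,251),(169,300)],'square':[(371,281),(386,215)]}
for k,v in S.items():
    for n,sd in zip(fs,v):
        i=fs[n]['img']; c,a,h=blob(red(i) if k=='large' else dark(i),sd); print(k,n,c.round(1),a,ray(fs[n],c,H[k])[:2].round(4))
f=fs['top']
for k,sd in {'large':(423,292),'medium':(217,284),'small':(260,224),'square':(484,290)}.items():
    c,a,h=blob(dark(f['img']),sd); P=ray(f,c,.010); print('stand',k,c.round(1),a,P[:2].round(4),'r',np.hypot(P[0],P[1]).round(3))
    if k=='square':print(cv2.minAreaRect(h))
for k,sd in {'squareb':(369,282)}.items():
    c,a,h=blob(brown(f['img']),sd);print(k,c,a,cv2.minAreaRect(h),ray(f,c,.04))
g=fs['top']['img'].astype(int);c,a,h=blob(g[...,1]-g[...,2]>40,(310,285));print('tape',c,ray(f,c,.015))
f=fs['scene']
for k,sd in {'medium':(256,312),'small':(253,257)}.items():
    try:
        c,a,h=blob(dark(f['img']),sd);print(k,'scene',c,a,ray(f,c,.01)[:2])
    except Exception as e:print(e)
E
```

```text
large top [260.8 287.5] 109 [0.4553 0.1648]
large scene [305.5 242.8] 76 [0.4631 0.1556]
medium top [208.7 230.2] 125 [0.5925 0.2902]
medium scene [210.4 255.3] 182 [0.5905 0.2918]
small top [159.4 250.5] 65 [0.5476 0.4122]
small scene [169.4 300.8] 133 [0.5462 0.4127]
square top [370.2 281.2] 98 [ 0.4672 -0.0892]
square scene [384.4 213.6] 112 [ 0.4662 -0.0888]
stand large [423.7 293.1] 750 [ 0.4373 -0.2249] r 0.492
stand medium [215.1 283.8] 432 [0.4673 0.2879] r 0.549
stand small [259.4 224.3] 213 [0.6137 0.1778] r 0.639
stand square [483.6 289.2] 405 [ 0.4451 -0.372 ] r 0.58
((483.62158203125, 289.229736328125), (20.05667495727539, 20.22107696533203), 80.53767395019531)
squareb [369.04527713 281.58938329] 223 ((368.9384460449219, 281.5077209472656), (14.63609790802002, 15.380306243896484), 82.87498474121094) [ 0.46681572 -0.08898796  0.04      ]
tape [316.34002677 292.07652834] [0.44353477 0.03842611 0.015     ]
medium scene [254.07920031 307.82199154] 402 [0.47188289 0.28349032]
small scene [250.75503876 254.05891473] 110 [0.6205987  0.17475407]
```

Emit:
{"name": "move_arm", "arguments": {
  "rows": [
    [0, 0, 0, 0, 0, 5.73, 1],
    [0, 0, 0, 0, 0, 5.73, 1],
    [0, 0, 0, 0, 0, 5.73, 1],
    [1.5, -2.5, 0, 0, 0, 0, 1],
    [1.5, -2.5, 0, 0, 0, 0, 1],
    [1.5, -2.5, 0, 0, 0, 0, 1],
    [1.5, -2.5, 0, 0, 0, 0, 1],
    [1.5, -2.5, 0, 0, 0, 0, 1],
    [1.5, -2.5, 0, 0, 0, 0, 1],
    [1.5, -2.5, 0, 0, 0, 0, 1],
    [1.5, -2.5, 0, 0, 0, 0, 1],
    [1.5, -2.5, 0, 0, 0, 0, 1],
    [1.5, -2.5, 0, 0, 0, 0, 1],
    [1.5, -2.5, 0, 0, 0, 0, 1],
    [1.5, -2.5, 0, 0, 0, 0, 1],
    [1.5, -2.5, 0, 0, 0, 0, 1],
    [1.5, -2.5, 0, 0, 0, 0, 1],
    [1.5, -2.5, 0, 0, 0, 0, 1],
    [1.5, -2.5, 0, 0, 0, 0, 1],
    [0, 0, 0, 0, 0, 0, 1]
  ]
}}

```text
time: 1.87
tool_pos: [0.4467, -0.1399, 0.2502]
tool_rot: [-0.001, 0.998, 0.064, 0.0]
contact_force: [-0.1, 0.3, 0.4]
gripper_width: 1.0
grasp_force: 0.0
```

```bash
cat >> h.py <<'E'
from scipy.spatial.transform import Rotation as Ro
def go(x,y,z,yaw=None):
    s=manip.state(); q=s['tool_rot']; R=Ro.from_quat([q[1],q[2],q[3],q[0]]).as_matrix()
    d=R.T@(np.array([x,y,z])-s['tool_pos'])*100
    print('t',round(s['time'],2),'pos',np.round(s['tool_pos'],4),'yaw',np.degrees(np.arctan2(R[1,0],R[0,0])).round(2),'tilt',np.degrees(np.arccos(-R[2,2])).round(2),'w',round(s['gripper_width'],3),'F',round(s['grasp_force'],1),np.round(s['contact_force'],1),'| need cm',d.round(2))
E
python3 - <<'E'
from h import *
go(.467,-.089,.15); f=manip.grab_frame('wrist'); cv2.imwrite('pics/w1.png',f['img'])
E
```

```text
t 1.87 pos [ 0.4467 -0.1399  0.2502] yaw 7.32 tilt 0.11 w 1.0 F 0.0 [-0.1  0.3  0.4] | need cm [ 2.66 -4.78 10.03]
```

View pics/w1.png

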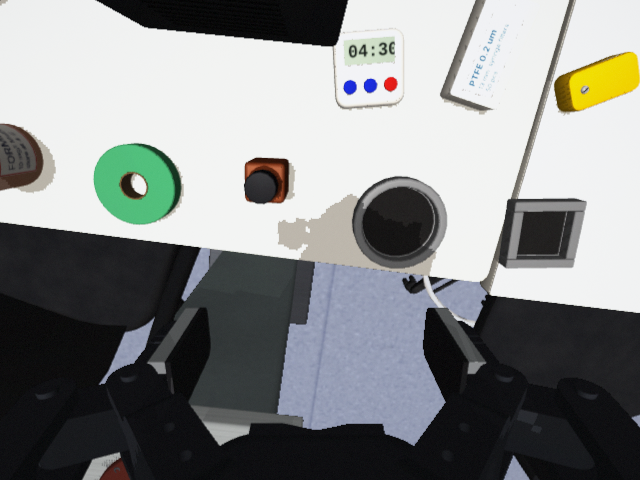

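The wrist view shows the square bottle's cap at (262,186), with its sides square to the jaws. The large holder is at (400,222), the square holder at (543,234) and the tape at (137,184). I'll cross-check positions from this view.

```bash
python3 - <<'E'
from h import *
f=manip.grab_frame('wrist');i=f['img']
c,a,h=blob(dark(i),(262,186));print(c,a,ray(f,c,.0675)[:2].round(4))
for k,sd in {'large':(400,222),'square':(543,234)}.items():
    c,a,h=blob(dark(i),sd);print(k,c,a,ray(f,c,.01)[:2].round(4), cv2.minAreaRect(h))
go(.467,-.089,.15)
E
```

```text
[258.46207296 185.00366725] 892 [ 0.4683 -0.0905]
large [397.52517175 222.73120096] 4336 [ 0.4377 -0.2258] ((397.5, 222.5), (73.0, 77.0), 90.0)
square [542.83649153 233.28380706] 2258 [ 0.4455 -0.3755] ((543.5, 233.5), (47.0, 57.0), 90.0)
t 1.97 pos [ 0.4457 -0.1429  0.2501] yaw 7.17 tilt 0.03 w 0.997 F 0.0 [-0.3  0.2 -0.8] | need cm [ 2.79 -5.08 10.01]
```

Emit:
{"name": "move_arm", "arguments": {
  "rows": [
    [0.9, -1.6, 1, 0, 0, 0, 1],
    [0.9, -1.6, 1, 0, 0, 0, 1],
    [0.9, -1.6, 1, 0, 0, 0, 1],
    [0, 0, 1, 0, 0, 0, 1],
    [0, 0, 1, 0, 0, 0, 1],
    [0, 0, 1, 0, 0, 0, 1],
    [0, 0, 1, 0, 0, 0, 1],
    [0, 0, 0, 0, 0, 0, 1],
    [0, 0, 0, 0, 0, 0, 1]
  ]
}}

```text
time: 2.72
tool_pos: [0.4659, -0.0932, 0.1794]
tool_rot: [-0.0, 0.998, 0.061, -0.001]
contact_force: [0.0, 1.0, -0.1]
gripper_width: 0.999
grasp_force: 0.0
```

```bash
python3 - <<'E'
from h import *
go(.467,-.089,.04)
E
```

```text
t 2.72 pos [ 0.4659 -0.0932  0.1794] yaw 6.97 tilt 0.09 w 0.999 F 0.0 [ 0.   1.  -0.1] | need cm [ 0.18 -0.39 13.94]
```

Emit:
{"name": "move_arm", "arguments": {
  "rows": [
    [0.2, -0.3, 2, 0, 0, 0, 1],
    [0, 0, 2, 0, 0, 0, 1],
    [0, 0, 2, 0, 0, 0, 1],
    [0, 0, 2, 0, 0, 0, 1],
    [0, 0, 2, 0, 0, 0, 1],
    [0, 0, 2, 0, 0, 0, 1],
    [0, 0, 1.9, 0, 0, 0, 1],
    [0, 0, 0, 0, 0, 0, 1],
    [0, 0, 0, 0, 0, 0, 0.2],
    [0, 0, 0, 0, 0, 0, -1],
    [0, 0, 0, 0, 0, 0, -1],
    [0, 0, 0, 0, 0, 0, -1],
    [0, 0, 0, 0, 0, 0, -1],
    [0, 0, 0, 0, 0, 0, -1],
    [0, 0, 0, 0, 0, 0, -1]
  ]
}}

```text
time: 3.97
tool_pos: [0.4698, -0.0899, 0.0433]
tool_rot: [0.001, 0.998, 0.061, 0.002]
contact_force: [0.2, -0.4, 6.3]
gripper_width: 0.409
grasp_force: 60.6
```

```bash
python3 - <<'E'
from h import *
go(.445,-.3738,.12)
E
```

```text
t 3.97 pos [ 0.4698 -0.0899  0.0433] yaw 7.04 tilt 0.21 w 0.409 F 60.6 [ 0.2 -0.4  6.3] | need cm [-5.91 27.88 -7.64]
```

Emit:
{"name": "move_arm", "arguments": {
  "rows": [
    [0, 0, -1, 0, 0, 0, -1],
    [0, 0, -2, 0, 0, 0, -1],
    [0, 0, -2, 0, 0, 0, -1],
    [0, 0, -2, 0, 0, 0, -1],
    [0, 0, -1, 0, 0, 0, -1],
    [-0.3, 1.4, 0, 0, 0, 0, -1],
    [-0.5, 2.4, 0, 0, 0, 0, -1],
    [-0.5, 2.4, 0, 0, 0, 0, -1],
    [-0.5, 2.4, 0, 0, 0, 0, -1],
    [-0.5, 2.4, 0, 0, 0, 0, -1],
    [-0.5, 2.4, 0, 0, 0, 0, -1],
    [-0.5, 2.4, 0, 0, 0, 0, -1],
    [-0.5, 2.4, 0, 0, 0, 0, -1],
    [-0.5, 2.4, 0, 0, 0, 0, -1],
    [-0.5, 2.4, 0, 0, 0, 0, -1],
    [-0.5, 2.4, 0, 0, 0, 0, -1],
    [-0.3, 1.4, 0, 0, 0, 0, -1],
    [0, 1, 0, 0, 0, 0, -1],
    [0, 0, 0, 0, 0, -2.5, -1],
    [0, 0, 0, 0, 0, 0, -1]
  ]
}}

```text
time: 5.63
tool_pos: [0.4466, -0.372, 0.121]
tool_rot: [-0.001, 0.997, 0.083, -0.0]
contact_force: [-0.5, 0.3, -0.4]
gripper_width: 0.409
grasp_force: 59.9
```

```bash
python3 - <<'E'
from h import *
go(.446,-.374,.052)
f=manip.grab_frame('top');c,a,h=blob(dark(f['img']),(484,290));print(c,a)
f=manip.grab_frame('wrist');cv2.imwrite('pics/w2.png',f['img'])
E
```

```text
t 5.63 pos [ 0.4466 -0.372   0.121 ] yaw 9.55 tilt 0.06 w 0.409 F 59.9 [-0.5  0.3 -0.4] | need cm [-0.09  0.19  6.9 ]
[495.24272629 284.57543103] 1137
```

View pics/w2.png

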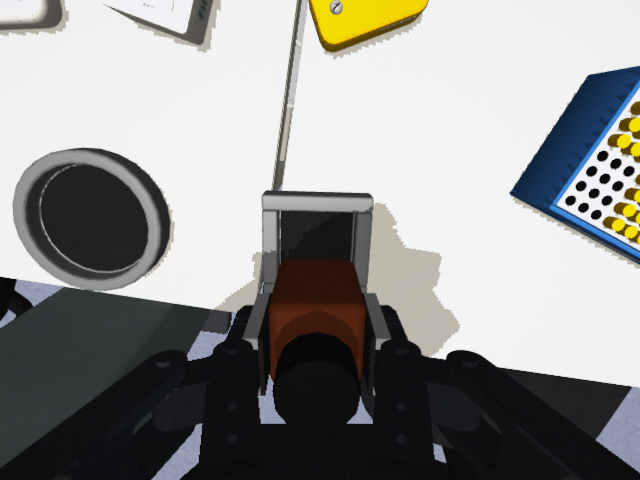

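The wrist view shows the square bottle held upright. Its body is centred at column 315 over the recess at column 317, and their edges are parallel. Lowering it now.

Emit:
{"name": "move_arm", "arguments": {
  "rows": [
    [0, 0.1, 1.5, 0, 0, 0, -1],
    [0, 0.1, 1.5, 0, 0, 0, -1],
    [0, 0, 1.5, 0, 0, 0, -1],
    [0, 0, 1.2, 0, 0, 0, -1],
    [0, 0, 0.7, 0, 0, 0, -1],
    [0, 0, 0.5, 0, 0, 0, -1],
    [0, 0, 0.2, 0, 0, 0, -1],
    [0, 0, 0, 0, 0, 0, -1],
    [0, 0, 0, 0, 0, 0, -1]
  ]
}}

```text
time: 6.48
tool_pos: [0.4474, -0.3745, 0.051]
tool_rot: [0.0, 0.997, 0.083, 0.0]
contact_force: [-1.0, 0.6, -0.6]
gripper_width: 0.41
grasp_force: 59.9
```

```bash
python3 - <<'E'
from h import *
go(.446,-.374,.0493)
E
```

```text
t 6.48 pos [ 0.4474 -0.3745  0.051 ] yaw 9.53 tilt 0.07 w 0.41 F 59.9 [-1.   0.6 -0.6] | need cm [-0.13 -0.07  0.17]
```

Emit:
{"name": "move_arm", "arguments": {
  "rows": [
    [-0.1, 0, 0.2, 0, 0, 0, -1],
    [0, 0, 0.2, 0, 0, 0, -1],
    [0, 0, 0.1, 0, 0, 0, -1],
    [0, 0, 0, 0, 0, 0, -1]
  ]
}}

```text
time: 6.82
tool_pos: [0.4468, -0.3753, 0.0493]
tool_rot: [0.0, 0.997, 0.083, 0.0]
contact_force: [-5.9, 5.3, 17.3]
gripper_width: 0.41
grasp_force: 61.9
```

Emit:
{"name": "move_arm", "arguments": {
  "rows": [
    [0, 0, -0.2, 0, 0, 0, 0],
    [0, 0, 0, 0, 0, 0, 0.4],
    [0, 0, 0, 0, 0, 0, 1],
    [0, 0, 0, 0, 0, 0, 1],
    [0, 0, 0, 0, 0, 0, 1],
    [0, 0, -1, 0, 0, 0, 1],
    [0, 0, -2, 0, 0, 0, 1],
    [0, 0, -3, 0, 0, 0, 1],
    [0, 0, -3, 0, 0, 0, 1],
    [0, 0, -3, 0, 0, 0, 1],
    [0, 0, -3, 0, 0, 0, 1],
    [0, 0, 0, 0, 0, 2.5, 1],
    [0, 0, 0, 0, 0, 0, 1]
  ]
}}

```text
time: 7.9
tool_pos: [0.4471, -0.3755, 0.2012]
tool_rot: [0.002, 0.998, 0.061, 0.002]
contact_force: [0.1, -0.8, -0.9]
gripper_width: 1.0
grasp_force: 0.0
```

```bash
python3 - <<'E'
from h import *
go(.4555,.13,.20)
f=manip.grab_frame('top');c,a,h=blob(dark(f['img']),(484,290));print(c,a)
f=manip.grab_frame('wrist');cv2.imwrite('pics/w3.png',f['img'])
E
```

```text
t 7.9 pos [ 0.4471 -0.3755  0.2012] yaw 6.99 tilt 0.35 w 1.0 F 0.0 [ 0.1 -0.8 -0.9] | need cm [  6.99 -50.07  -0.1 ]
[504.21137248 286.05810346] 1593
```

View pics/w3.png

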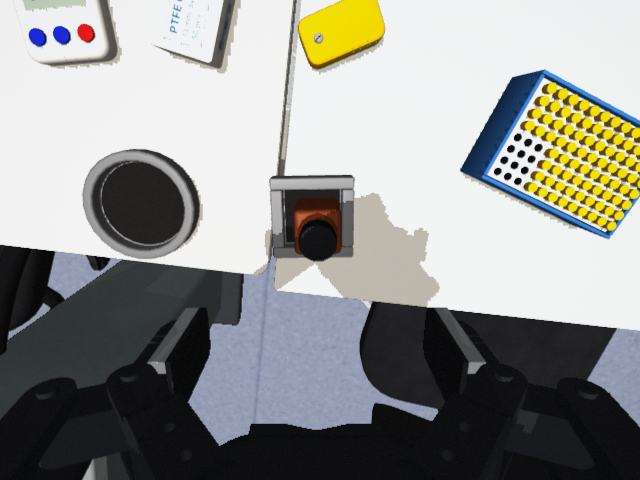

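The wrist view shows the square bottle upright in its recess, cap at (319,239). Next is the large bottle.

Emit:
{"name": "move_arm", "arguments": {
  "rows": [
    [0.2, -1.5, 0, 0, 0, 0, 1],
    [0.4, -2.7, 0, 0, 0, 0, 1],
    [0.4, -2.7, 0, 0, 0, 0, 1],
    [0.4, -2.7, 0, 0, 0, 0, 1],
    [0.4, -2.7, 0, 0, 0, 0, 1],
    [0.4, -2.7, 0, 0, 0, 0, 1],
    [0.4, -2.7, 0, 0, 0, 0, 1],
    [0.4, -2.7, 0, 0, 0, 0, 1],
    [0.4, -2.7, 0, 0, 0, 0, 1],
    [0.4, -2.7, 0, 0, 0, 0, 1],
    [0.4, -2.7, 0, 0, 0, 0, 1],
    [0.4, -2.7, 0, 0, 0, 0, 1],
    [0.4, -2.7, 0, 0, 0, 0, 1],
    [0.4, -2.7, 0, 0, 0, 0, 1],
    [0.4, -2.7, 0, 0, 0, 0, 1],
    [0.4, -2.7, 0, 0, 0, 0, 1],
    [0.4, -2.7, 0, 0, 0, 0, 1],
    [0.4, -2.7, 0, 0, 0, 0, 1],
    [0.2, -2, 0, 0, 0, 0, 1],
    [0, 0, 0, 0, 0, 0, 1]
  ]
}}

```text
time: 9.67
tool_pos: [0.455, 0.1279, 0.1955]
tool_rot: [-0.001, 0.998, 0.064, -0.002]
contact_force: [0.6, 0.3, -0.3]
gripper_width: 0.999
grasp_force: 0.0
```

```bash
python3 - <<'E'
from h import *
f=manip.grab_frame('wrist');cv2.imwrite('pics/w4.png',f['img']);go(.4555,.164,.18)
def proj(P): p=f['mtx']@(f['R']@np.array(P)+f['t']); return p[:2]/p[2]
i=f['img']
for k,(P,m,z) in {'large':((.455,.164,.111),red(i),.111),'medium':((.592,.29,.077),dark(i),.077),'smallstand':((.614,.178,.01),dark(i),.01),'medstand':((.467,.288,.01),dark(i),.01)}.items():
    p=proj(P);print(k,p.round(0))
    try:
        c,a,h=blob(m,p);print(c.round(1),a,ray(f,c,z)[:2].round(4))
    except Exception as e:print(repr(e)[:60])
E
```

```text
t 9.72 pos [0.4553 0.1264 0.1956] yaw 7.27 tilt 0.2 w 0.997 F 0.0 [ 0.4 -0.1  0.3] | need cm [ 0.5  -3.73  1.56]
large [256. 251.]
[258.5 247.5] 1380 [0.4574 0.1629]
medium [ 60. -26.]
[297.6 382.6] 102943 [0.3377 0.1279]
smallstand [276.  -3.]
ValueError('attempt to get argmax of an empty sequence')
medstand [128. 179.]
[127.1 178. ] 3827 [0.468  0.2887]
```

View pics/w4.png

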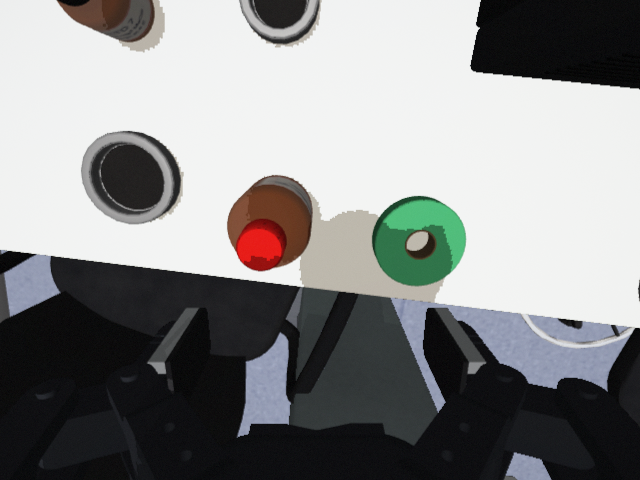

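The wrist view shows the large bottle's red cap at (259,247), the tape well to the right at (420,240) and the medium holder at (128,178). Both measurements put the bottle at about (0.456, 0.1635).

Emit:
{"name": "move_arm", "arguments": {
  "rows": [
    [0.3, -1.9, 0, 0, 0, 0, 1],
    [0.2, -1.8, 0, 0, 0, 0, 1],
    [0, 0, 0, 0, 0, 0, 1],
    [0, 0, 0, 0, 0, 0, 1]
  ]
}}

```text
time: 10.05
tool_pos: [0.4567, 0.1617, 0.1964]
tool_rot: [0.0, 0.998, 0.062, -0.001]
contact_force: [-0.8, 0.1, -0.1]
gripper_width: 0.999
grasp_force: 0.0
```

```bash
python3 - <<'E'
from h import *
go(.4562,.1635,.06)
E
```

```text
t 10.05 pos [0.4567 0.1617 0.1964] yaw 7.09 tilt 0.12 w 0.999 F 0.0 [-0.8  0.1 -0.1] | need cm [ 0.   -0.2  13.64]
```

Emit:
{"name": "move_arm", "arguments": {
  "rows": [
    [0, -0.2, 2, 0, 0, 0, 1],
    [0, 0, 2, 0, 0, 0, 1],
    [0, 0, 2, 0, 0, 0, 1],
    [0, 0, 2, 0, 0, 0, 1],
    [0, 0, 2, 0, 0, 0, 1],
    [0, 0, 2, 0, 0, 0, 1],
    [0, 0, 1, 0, 0, 0, 1],
    [0, 0, 0.6, 0, 0, 0, 1],
    [0, 0, 0, 0, 0, 0, 1],
    [0, 0, 0, 0, 0, 0, 0.6],
    [0, 0, 0, 0, 0, 0, -1],
    [0, 0, 0, 0, 0, 0, -1],
    [0, 0, 0, 0, 0, 0, -1],
    [0, 0, 0, 0, 0, 0, -1],
    [0, 0, 0, 0, 0, 0, -1]
  ]
}}

```text
time: 11.3
tool_pos: [0.459, 0.1644, 0.0634]
tool_rot: [-0.0, 0.998, 0.061, 0.002]
contact_force: [1.6, -0.8, 5.8]
gripper_width: 0.658
grasp_force: 64.3
```

```bash
python3 - <<'E'
from h import *
go(.4385,-.2253,.155)
E
```

```text
t 11.3 pos [0.459  0.1644 0.0634] yaw 7.04 tilt 0.25 w 0.658 F 64.3 [ 1.6 -0.8  5.8] | need cm [-6.77 38.42 -9.19]
```

Emit:
{"name": "move_arm", "arguments": {
  "rows": [
    [0, 0, -0.5, 0, 0, 0, -1],
    [0, 0, -1, 0, 0, 0, -1],
    [0, 0, -1.5, 0, 0, 0, -1],
    [0, 0, -2, 0, 0, 0, -1],
    [0, 0, -2, 0, 0, 0, -1],
    [0, 0, -1.5, 0, 0, 0, -1],
    [0, 0, -0.5, 0, 0, 0, -1],
    [0, 0, 0, 0, 0, 0, -1]
  ]
}}

```text
time: 11.97
tool_pos: [0.4579, 0.1644, 0.1531]
tool_rot: [-0.0, 0.998, 0.061, 0.002]
contact_force: [1.1, -0.4, -1.5]
gripper_width: 0.654
grasp_force: 63.9
```

```bash
python3 - <<'E'
from h import *
go(.4385,-.2253,.155)
f=manip.grab_frame('wrist');g=manip.grab_frame('scene')
cv2.imwrite('pics/w5.png',np.hstack([cv2.resize(f['img'],(400,300)),cv2.resize(g['img'][100:400,150:550],(400,300))]))
E
```

```text
t 11.97 pos [0.4579 0.1644 0.1531] yaw 7.05 tilt 0.18 w 0.654 F 63.9 [ 1.1 -0.4 -1.5] | need cm [-6.7  38.43 -0.22]
```

View pics/w5.png

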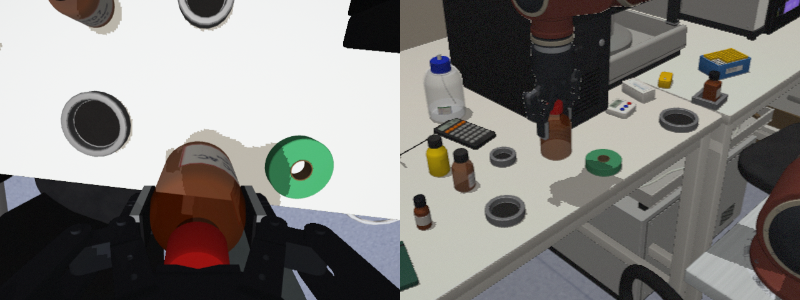

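The large bottle is held upright and lifted, and the tape hasn't moved. Carrying it to the large holder.

Emit:
{"name": "move_arm", "arguments": {
  "rows": [
    [-0.2, 1, 0, 0, 0, 0, -1],
    [-0.4, 2, 0, 0, 0, 0, -1],
    [-0.4, 2.2, 0, 0, 0, 0, -1],
    [-0.4, 2.2, 0, 0, 0, 0, -1],
    [-0.4, 2.2, 0, 0, 0, 0, -1],
    [-0.4, 2.2, 0, 0, 0, 0, -1],
    [-0.4, 2.2, 0, 0, 0, 0, -1],
    [-0.4, 2.2, 0, 0, 0, 0, -1],
    [-0.4, 2.2, 0, 0, 0, 0, -1],
    [-0.4, 2.2, 0, 0, 0, 0, -1],
    [-0.4, 2.2, 0, 0, 0, 0, -1],
    [-0.4, 2.2, 0, 0, 0, 0, -1],
    [-0.4, 2.2, 0, 0, 0, 0, -1],
    [-0.4, 2.2, 0, 0, 0, 0, -1],
    [-0.4, 2.2, 0, 0, 0, 0, -1],
    [-0.4, 2.2, 0, 0, 0, 0, -1],
    [-0.4, 2.2, 0, 0, 0, 0, -1],
    [-0.3, 2, 0, 0, 0, 0, -1],
    [0, 1, 0, 0, 0, 0, -1],
    [0, 0, 0, 0, 0, 0, -1]
  ]
}}

```text
time: 13.73
tool_pos: [0.4356, -0.2329, 0.1503]
tool_rot: [-0.0, 0.998, 0.06, -0.001]
contact_force: [-0.2, -0.1, -1.3]
gripper_width: 0.657
grasp_force: 64.0
```

```bash
python3 - <<'E'
from h import *
go(.44,-.2253,.069)
f=manip.grab_frame('wrist');g=manip.grab_frame('scene')
cv2.imwrite('pics/w6.png',np.hstack([cv2.resize(f['img'],(400,300)),cv2.resize(g['img'][50:350,240:640],(400,300))]))
E
```

```text
t 13.73 pos [ 0.4356 -0.2329  0.1503] yaw 6.88 tilt 0.1 w 0.657 F 64.0 [-0.2 -0.1 -1.3] | need cm [ 0.54 -0.69  8.13]
```

View pics/w6.png

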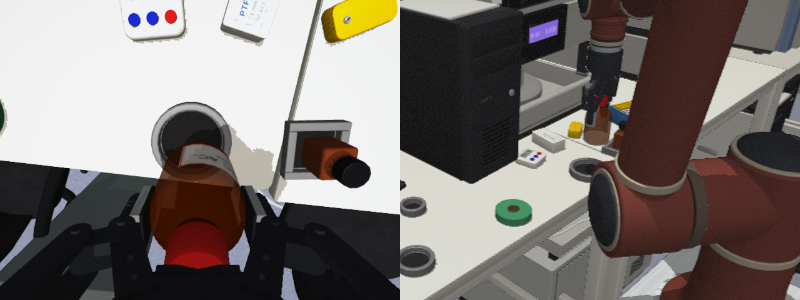

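Emit:
{"name": "move_arm", "arguments": {
  "rows": [
    [0.4, -0.7, 0, 0, 0, 0, -1],
    [0, 0, 1.5, 0, 0, 0, -1],
    [0, 0, 1.5, 0, 0, 0, -1],
    [0, 0, 1.5, 0, 0, 0, -1],
    [0, 0, 1.2, 0, 0, 0, -1],
    [0, 0, 0.9, 0, 0, 0, -1],
    [0, 0, 0.5, 0, 0, 0, -1],
    [0, 0, 0.3, 0, 0, 0, -1],
    [0, 0, 0, 0, 0, 0, -1],
    [0, 0, 0, 0, 0, 0, -1]
  ]
}}

```text
time: 14.67
tool_pos: [0.4399, -0.2241, 0.0778]
tool_rot: [0.0, 0.998, 0.061, 0.0]
contact_force: [0.2, 0.2, 0.5]
gripper_width: 0.656
grasp_force: 64.0
```

```bash
python3 - <<'E'
from h import *
go(.44,-.2253,.069)
E
```

```text
t 14.67 pos [ 0.4399 -0.2241  0.0778] yaw 7.04 tilt 0.05 w 0.656 F 64.0 [0.2 0.2 0.5] | need cm [-0.01  0.12  0.88]
```

Emit:
{"name": "move_arm", "arguments": {
  "rows": [
    [0, 0.1, 0.4, 0, 0, 0, -1],
    [0, 0, 0.3, 0, 0, 0, -1],
    [0, 0, 0.2, 0, 0, 0, -1],
    [0, 0, 0, 0, 0, 0, -1]
  ]
}}

```text
time: 15.0
tool_pos: [0.4403, -0.2253, 0.0694]
tool_rot: [0.0, 0.998, 0.061, 0.0]
contact_force: [-1.0, 1.8, 4.0]
gripper_width: 0.657
grasp_force: 64.5
```

Emit:
{"name": "move_arm", "arguments": {
  "rows": [
    [0, 0, 0, 0, 0, 0, 0.5],
    [0, 0, 0, 0, 0, 0, 1],
    [0, 0, 0, 0, 0, 0, 1],
    [0, 0, 0, 0, 0, 0, 1],
    [0, 0, 0, 0, 0, 0, 1],
    [0, 0, -0.5, 0, 0, 0, 1],
    [0, 0, -1, 0, 0, 0, 1],
    [0, 0, -2, 0, 0, 0, 1],
    [0, 0, -2.5, 0, 0, 0, 1],
    [0, 0, -2.5, 0, 0, 0, 1],
    [0, 0, -2.5, 0, 0, 0, 1],
    [0, 0, -2, 0, 0, 0, 1],
    [0, 0, 0, 0, 0, 0, 1]
  ]
}}

```text
time: 16.08
tool_pos: [0.4421, -0.2267, 0.2051]
tool_rot: [0.003, 0.998, 0.061, 0.004]
contact_force: [1.1, -0.1, 0.8]
gripper_width: 1.0
grasp_force: 0.0
```

```bash
python3 - <<'E'
from h import *
go(.5,.20,.20)
f=manip.grab_frame('wrist');c,a,h=blob(red(f['img']),(f['mtx']@(f['R']@np.array([.438,-.225,.117])+f['t']))[:2]/(f['R']@np.array([.438,-.225,.117])+f['t'])[2]);print(c,a,ray(f,c,.117)[:2])
E
```

```text
t 16.08 pos [ 0.4421 -0.2267  0.2051] yaw 7.04 tilt 0.62 w 1.0 F 0.0 [ 1.1 -0.1  0.8] | need cm [ 10.97 -41.64   0.29]Traceback (most recent call last):
  File "<stdin>", line 3, in <module>
  File "h.py", line 9, in blob
    k=np.bincount(p).argmax(); cs,_=cv2.findContours((l==k).astype('uint8'),0,1)
ValueError: attempt to get argmax of an empty sequence
```

Emit:
{"name": "move_arm", "arguments": {
  "rows": [
    [0.2, -1.3, 0, 0, 0, 0, 1],
    [0.4, -2.6, 0, 0, 0, 0, 1],
    [0.4, -2.6, 0, 0, 0, 0, 1],
    [0.4, -2.6, 0, 0, 0, 0, 1],
    [0.4, -2.6, 0, 0, 0, 0, 1],
    [0.4, -2.6, 0, 0, 0, 0, 1],
    [0.4, -2.6, 0, 0, 0, 0, 1],
    [0.4, -2.6, 0, 0, 0, 0, 1],
    [0.4, -2.6, 0, 0, 0, 0, 1],
    [0.4, -2.6, 0, 0, 0, 0, 1],
    [0.4, -2.6, 0, 0, 0, 0, 1],
    [0.4, -2.6, 0, 0, 0, 0, 1],
    [0.4, -2.6, 0, 0, 0, 0, 1],
    [0.4, -2.6, 0, 0, 0, 0, 1],
    [1.5, -2.2, 0, 0, 0, 0, 1],
    [1.8, -2.2, 0, 0, 0, 0, 1],
    [1.8, -2.2, 0, 0, 0, 0, 1],
    [1.8, -2.2, 0, 0, 0, 0, 1],
    [0.9, -1.1, 0, 0, 0, 0, 1],
    [0, 0, 0, 0, 0, 0, 1]
  ]
}}

```text
time: 17.8
tool_pos: [0.5148, 0.2401, 0.1962]
tool_rot: [0.0, 0.998, 0.063, -0.002]
contact_force: [-0.2, 0.3, -0.1]
gripper_width: 1.001
grasp_force: 0.0
```

```bash
python3 - <<'E'
from h import *
f=manip.grab_frame('wrist');go(.5915,.291,.20)
def proj(P): p=f['mtx']@(f['R']@np.array(P)+f['t']); return p[:2]/p[2]
i=f['img']
for k,(P,z) in {'medium':((.592,.29,.077),.077),'smallb':((.547,.4125,.058),.058),'smallstand':((.614,.178,.01),.01),'medstand':((.467,.288,.01),.01)}.items():
    p=proj(P);print(k,p.round(0))
    try:
        c,a,h=blob(dark(i),p);print(c.round(1),a,ray(f,c,z)[:2].round(4))
    except Exception as e:print(repr(e)[:60])
g=manip.grab_frame('top')
c,a,h=blob(red(g['img']),(423,288));print('large cap',c,a,ray(g,c,.117)[:2])
cv2.imwrite('pics/w7.png',np.hstack([cv2.resize(i,(400,300)),cv2.resize(g['img'][170:320,300:500],(400,300))]))
E
```

```text
t 17.85 pos [0.5143 0.2388 0.1962] yaw 7.15 tilt 0.23 w 1.001 F 0.0 [-0.  -0.4 -0.5] | need cm [ 8.31 -4.22 -0.41]
medium [252. 113.]
[251.7 110.3] 2028 [0.5937 0.2904]
smallb [ 75. 159.]
[ 76.1 156.5] 1144 [0.5486 0.412 ]
smallstand [411. 105.]
[415.6 103.8] 2386 [0.6151 0.1743]
medstand [257. 262.]
[258.7 262.2] 3139 [0.4669 0.2861]
large cap [432.49413735 293.34505863] 113 [ 0.43653385 -0.22500717]
```

View pics/w7.png

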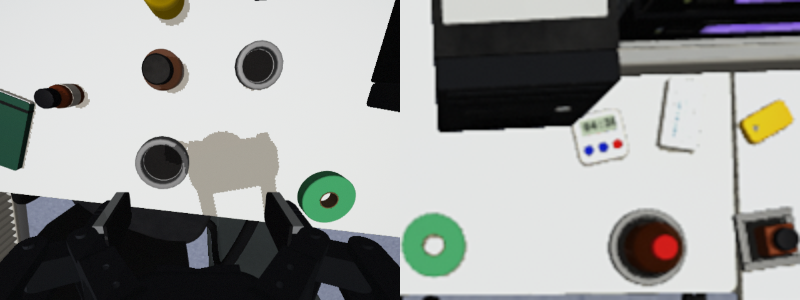

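The large bottle stands in its holder, measured within about 1 mm of centre. The wrist view shows the medium amber bottle's cap at full-frame (252,110), with the yellow look-alike beyond it at the top edge.

Emit:
{"name": "move_arm", "arguments": {
  "rows": [
    [2, -1, 0, 0, 0, 0, 1],
    [2.2, -1.1, 0, 0, 0, 0, 1],
    [2.2, -1.1, 0, 0, 0, 0, 1],
    [1.9, -0.9, 0, 0, 0, 0, 1],
    [0, 0, 2, 0, 0, 0, 1],
    [0, 0, 2, 0, 0, 0, 1],
    [0, 0, 1, 0, 0, 0, 1],
    [0, 0, 0, 0, 0, 0, 1],
    [0, 0, 0, 0, 0, 0, 1]
  ]
}}

```text
time: 18.65
tool_pos: [0.5919, 0.2878, 0.1475]
tool_rot: [0.0, 0.998, 0.061, -0.001]
contact_force: [0.5, -0.5, 0.4]
gripper_width: 1.001
grasp_force: 0.0
```

```bash
python3 - <<'E'
from h import *
go(.593,.2903,.04)
E
```

```text
t 18.65 pos [0.5919 0.2878 0.1475] yaw 6.99 tilt 0.13 w 1.001 F 0.0 [ 0.5 -0.5  0.4] | need cm [ 0.17 -0.24 10.74]
```

Emit:
{"name": "move_arm", "arguments": {
  "rows": [
    [0.1, -0.2, 0, 0, 0, 0, 1],
    [0, 0, 2, 0, 0, 0, 1],
    [0, 0, 2, 0, 0, 0, 1],
    [0, 0, 2, 0, 0, 0, 1],
    [0, 0, 2, 0, 0, 0, 1],
    [0, 0, 1.7, 0, 0, 0, 1],
    [0, 0, 1, 0, 0, 0, 1],
    [0, 0, 0, 0, 0, 0, 1],
    [0, 0, 0, 0, 0, 0, 0.4],
    [0, 0, 0, 0, 0, 0, -1],
    [0, 0, 0, 0, 0, 0, -1],
    [0, 0, 0, 0, 0, 0, -1],
    [0, 0, 0, 0, 0, 0, -1],
    [0, 0, 0, 0, 0, 0, -1],
    [0, 0, 0, 0, 0, 0, -1]
  ]
}}

```text
time: 19.9
tool_pos: [0.5952, 0.2914, 0.0436]
tool_rot: [-0.001, 0.998, 0.061, 0.002]
contact_force: [-0.1, 0.0, 5.2]
gripper_width: 0.484
grasp_force: 61.2
```

```bash
python3 - <<'E'
from h import *
go(.468,.2872,.11)
E
```

```text
t 19.9 pos [0.5952 0.2914 0.0436] yaw 7.03 tilt 0.22 w 0.484 F 61.2 [-0.1  0.   5.2] | need cm [-12.65  -1.15  -6.69]
```

Emit:
{"name": "move_arm", "arguments": {
  "rows": [
    [0, 0, -0.5, 0, 0, 0, -1],
    [0, 0, -1.5, 0, 0, 0, -1],
    [0, 0, -2, 0, 0, 0, -1],
    [0, 0, -2, 0, 0, 0, -1],
    [0, 0, -1, 0, 0, 0, -1],
    [-1, -0.1, 0, 0, 0, 0, -1],
    [-2, -0.2, 0, 0, 0, 0, -1],
    [-2, -0.2, 0, 0, 0, 0, -1],
    [-2, -0.2, 0, 0, 0, 0, -1],
    [-2, -0.2, 0, 0, 0, 0, -1],
    [-2, -0.1, 0, 0, 0, 0, -1],
    [-1.5, -0.1, 0, 0, 0, 0, -1],
    [0, 0, 0, 0, 0, 0, -1],
    [0, 0, 0, 0, 0, 0, -1]
  ]
}}

```text
time: 21.07
tool_pos: [0.4668, 0.2861, 0.1102]
tool_rot: [0.0, 0.998, 0.062, -0.001]
contact_force: [0.9, 0.2, -1.1]
gripper_width: 0.486
grasp_force: 60.8
```

```bash
python3 - <<'E'
from h import *
go(.469,.2872,.0496)
f=manip.grab_frame('wrist');cv2.imwrite('pics/w8.png',cv2.resize(f['img'],(400,300)))
E
```

```text
t 21.07 pos [0.4668 0.2861 0.1102] yaw 7.08 tilt 0.09 w 0.486 F 60.8 [ 0.9  0.2 -1.1] | need cm [ 0.24 -0.08  6.06]
```

View pics/w8.png

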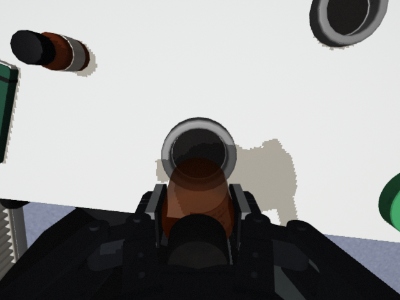

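The medium amber bottle hangs upright over its holder, both centred near column 198 of the half-size view. Lowering it.

Emit:
{"name": "move_arm", "arguments": {
  "rows": [
    [0.2, -0.1, 1.5, 0, 0, 0, -1],
    [0, 0, 1.5, 0, 0, 0, -1],
    [0, 0, 1.3, 0, 0, 0, -1],
    [0, 0, 0.7, 0, 0, 0, -1],
    [0, 0, 0.5, 0, 0, 0, -1],
    [0, 0, 0.3, 0, 0, 0, -1],
    [0, 0, 0, 0, 0, 0, -1],
    [0, 0, 0.2, 0, 0, 0, -1],
    [0, 0, 0.1, 0, 0, 0, -1],
    [0, 0, 0, 0, 0, 0, -1]
  ]
}}

```text
time: 21.95
tool_pos: [0.4704, 0.2878, 0.0507]
tool_rot: [-0.0, 0.998, 0.061, 0.0]
contact_force: [-0.4, 0.1, 0.1]
gripper_width: 0.489
grasp_force: 60.8
```

Emit:
{"name": "move_arm", "arguments": {
  "rows": [
    [-0.1, 0, 0.2, 0, 0, 0, -1],
    [0, 0, 0, 0, 0, 0, -1],
    [0, 0, 0, 0, 0, 0, 0.4],
    [0, 0, 0, 0, 0, 0, 1],
    [0, 0, 0, 0, 0, 0, 1],
    [0, 0, 0, 0, 0, 0, 1],
    [0, 0, 0, 0, 0, 0, 1],
    [0, 0, -0.5, 0, 0, 0, 1],
    [0, 0, -1.5, 0, 0, 0, 1],
    [0, 0, -2.5, 0, 0, 0, 1],
    [0, 0, -2.5, 0, 0, 0, 1],
    [0, 0, -2.5, 0, 0, 0, 1],
    [0, 0, -2.5, 0, 0, 0, 1],
    [0, 0, 0, 0, 0, 0, 1]
  ]
}}

```text
time: 23.12
tool_pos: [0.4722, 0.289, 0.1753]
tool_rot: [-0.002, 0.998, 0.061, 0.005]
contact_force: [0.9, 0.9, 1.9]
gripper_width: 1.0
grasp_force: 0.0
```

```bash
python3 - <<'E'
from h import *
go(.548,.4122,.15)
f=manip.grab_frame('wrist');i=f['img'];cv2.imwrite('pics/w9.png',i)
p=f['mtx']@(f['R']@np.array([.548,.4122,.058])+f['t']);p=p[:2]/p[2];print(p)
c,a,h=blob(dark(i),p);print(c,a,ray(f,c,.058)[:2])
E
```

```text
t 23.12 pos [0.4722 0.289  0.1753] yaw 7.04 tilt 0.63 w 1.0 F 0.0 [0.9 0.9 1.9] | need cm [  9.   -11.29   2.66]
[132.93384706 103.32785604]
[133.19918094 102.43931497] 1372 [0.54853763 0.41202717]
```

View pics/w9.png

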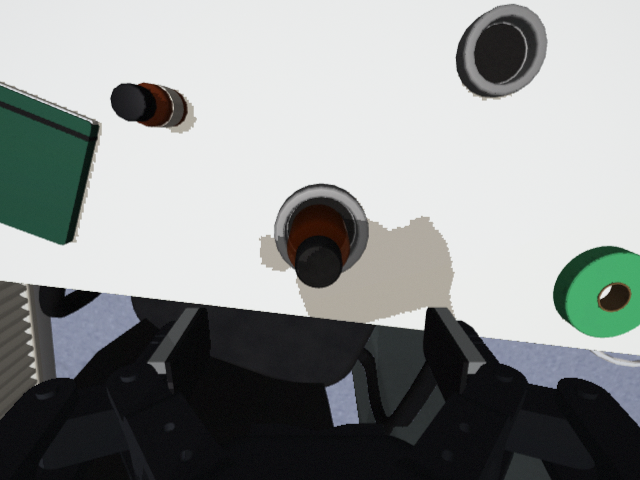

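The medium bottle stands in its holder, cap at (318,262). The small bottle's cap is at (133,102), and the green book corner at (98,122) is close by, so I'll approach with the jaws only partly open.

Emit:
{"name": "move_arm", "arguments": {
  "rows": [
    [1.5, -1.8, 0, 0, 0, 0, 0.2],
    [1.5, -1.9, 0, 0, 0, 0, 0.2],
    [1.5, -1.9, 0, 0, 0, 0, 0.2],
    [1.5, -1.9, 0, 0, 0, 0, 0.2],
    [1.5, -1.9, 0, 0, 0, 0, 0.2],
    [1.5, -1.9, 0, 0, 0, 0, 0.2],
    [0, 0, 1.5, 0, 0, 0, 0.2],
    [0, 0, 1.5, 0, 0, 0, 0.2],
    [0, 0, 0, 0, 0, 0, 0.2],
    [0, 0, 0, 0, 0, 0, 0.2]
  ]
}}

```text
time: 24.0
tool_pos: [0.5425, 0.4089, 0.1346]
tool_rot: [0.002, 0.998, 0.061, -0.003]
contact_force: [-0.2, -0.3, 0.1]
gripper_width: 0.6
grasp_force: 0.0
```

```bash
python3 - <<'E'
from h import *
go(.5483,.4121,.038)
E
```

```text
t 24.0 pos [0.5425 0.4089 0.1346] yaw 7.01 tilt 0.38 w 0.6 F 0.0 [-0.2 -0.3  0.1] | need cm [ 0.67 -0.27  9.66]
```

Emit:
{"name": "move_arm", "arguments": {
  "rows": [
    [0.5, -0.2, 0, 0, 0, 0, 0.2],
    [0, 0, 2, 0, 0, 0, 0.2],
    [0, 0, 2, 0, 0, 0, 0.2],
    [0, 0, 2, 0, 0, 0, 0.2],
    [0, 0, 2, 0, 0, 0, 0.2],
    [0, 0, 1.6, 0, 0, 0, 0.2],
    [0, 0, 0, 0, 0, 0, 0.2],
    [0, 0, 0, 0, 0, 0, -0.2],
    [0, 0, 0, 0, 0, 0, -1],
    [0, 0, 0, 0, 0, 0, -1],
    [0, 0, 0, 0, 0, 0, -1],
    [0, 0, 0, 0, 0, 0, -1],
    [0, 0, 0, 0, 0, 0, -1]
  ]
}}

```text
time: 25.08
tool_pos: [0.5504, 0.4139, 0.0442]
tool_rot: [-0.001, 0.998, 0.061, 0.001]
contact_force: [0.4, 0.2, 3.8]
gripper_width: 0.299
grasp_force: 59.4
```

```bash
python3 - <<'E'
from h import *
go(.615,.176,.14)
E
```

```text
t 25.08 pos [0.5504 0.4139 0.0442] yaw 7.04 tilt 0.18 w 0.299 F 59.4 [0.4 0.2 3.8] | need cm [ 3.53 24.39 -9.6 ]
```

Emit:
{"name": "move_arm", "arguments": {
  "rows": [
    [0, 0, -0.5, 0, 0, 0, -1],
    [0, 0, -1.5, 0, 0, 0, -1],
    [0, 0, -2, 0, 0, 0, -1],
    [0, 0, -2, 0, 0, 0, -1],
    [0, 0, -2, 0, 0, 0, -1],
    [0, 0, -1, 0, 0, 0, -1],
    [0.2, 1.2, 0, 0, 0, 0, -1],
    [0.3, 2.2, 0, 0, 0, 0, -1],
    [0.3, 2.2, 0, 0, 0, 0, -1],
    [0.3, 2.2, 0, 0, 0, 0, -1],
    [0.3, 2.2, 0, 0, 0, 0, -1],
    [0.3, 2.2, 0, 0, 0, 0, -1],
    [0.3, 2.2, 0, 0, 0, 0, -1],
    [0.3, 2.2, 0, 0, 0, 0, -1],
    [0.4, 2.2, 0, 0, 0, 0, -1],
    [0.3, 2.2, 0, 0, 0, 0, -1],
    [0.3, 2.2, 0, 0, 0, 0, -1],
    [0.2, 1.1, 0, 0, 0, 0, -1],
    [0, 0, 0, 0, 0, 0, -1],
    [0, 0, 0, 0, 0, 0, -1]
  ]
}}

```text
time: 26.75
tool_pos: [0.6134, 0.176, 0.1315]
tool_rot: [-0.0, 0.998, 0.061, -0.001]
contact_force: [-0.3, -0.1, -0.3]
gripper_width: 0.296
grasp_force: 59.0
```

```bash
python3 - <<'E'
from h import *
go(.617,.176,.05)
f=manip.grab_frame('wrist');cv2.imwrite('pics/w10.png',f['img'])
E
```

```text
t 26.75 pos [0.6134 0.176  0.1315] yaw 6.96 tilt 0.08 w 0.296 F 59.0 [-0.3 -0.1 -0.3] | need cm [0.37 0.04 8.15]
```

View pics/w10.png

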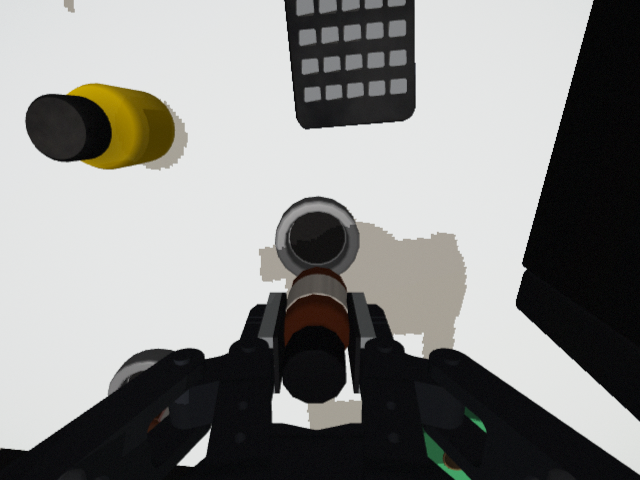

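The small bottle is upright, with its centre at column 317 and the holder pad at (317,238). Re-measuring the holder before lowering.

```bash
python3 - <<'E'
from h import *
f=manip.grab_frame('wrist');c,a,h=blob(dark(f['img']),(317,238));print(c,a,ray(f,c,.010)[:2])
E
```

```text
[318.00497512 244.75035713] 2994 [0.60989201 0.17518863]
```

Emit:
{"name": "move_arm", "arguments": {
  "rows": [
    [0.2, 0, 1.5, 0, 0, 0, -1],
    [0, 0, 1.5, 0, 0, 0, -1],
    [0, 0, 1.5, 0, 0, 0, -1],
    [0, 0, 0.5, 0, 0, 0, -1],
    [0, 0, 0, 0, 0, 0, -1]
  ]
}}

```text
time: 27.27
tool_pos: [0.6133, 0.1766, 0.0782]
tool_rot: [0.0, 0.998, 0.062, -0.003]
contact_force: [-0.4, 0.1, -0.1]
gripper_width: 0.3
grasp_force: 59.0
```

```bash
python3 - <<'E'
from h import *
go(.617,.176,.05)
E
```

```text
t 27.27 pos [0.6133 0.1766 0.0782] yaw 7.06 tilt 0.38 w 0.3 F 59.0 [-0.4  0.1 -0.1] | need cm [0.38 0.1  2.82]
```

Emit:
{"name": "move_arm", "arguments": {
  "rows": [
    [0.2, 0.1, 0.5, 0, 0, 0, -1],
    [0, 0, 0.8, 0, 0, 0, -1],
    [0, 0, 0.6, 0, 0, 0, -1],
    [0, 0, 0.4, 0, 0, 0, -1],
    [0, 0, 0.2, 0, 0, 0, -1],
    [0, 0, 0, 0, 0, 0, -1],
    [0, 0, 0, 0, 0, 0, -1]
  ]
}}

```text
time: 27.85
tool_pos: [0.618, 0.1759, 0.0574]
tool_rot: [-0.0, 0.998, 0.061, 0.0]
contact_force: [-0.7, 1.0, -0.7]
gripper_width: 0.296
grasp_force: 59.0
```

Emit:
{"name": "move_arm", "arguments": {
  "rows": [
    [-0.2, 0, 0.3, 0, 0, 0, -1],
    [0, 0, 0.3, 0, 0, 0, -1],
    [0, 0, 0.2, 0, 0, 0, -1],
    [0, 0, 0, 0, 0, 0, -1],
    [0, 0, 0, 0, 0, 0, -1]
  ]
}}

```text
time: 28.27
tool_pos: [0.6163, 0.1757, 0.0502]
tool_rot: [0.0, 0.998, 0.061, 0.0]
contact_force: [-1.5, -1.5, 5.4]
gripper_width: 0.301
grasp_force: 59.5
```

On the floor at the expected height. Release, retreat up, and check everything from the top camera.

Emit:
{"name": "move_arm", "arguments": {
  "rows": [
    [0, 0, 0, 0, 0, 0, -0.2],
    [0, 0, 0, 0, 0, 0, 0.3],
    [0, 0, 0, 0, 0, 0, 0.3],
    [0, 0, 0, 0, 0, 0, 0.3],
    [0, 0, -0.5, 0, 0, 0, 0.3],
    [0, 0, -1.5, 0, 0, 0, 0.3],
    [0, 0, -2.5, 0, 0, 0, 0.3],
    [0, 0, -2.5, 0, 0, 0, 0.3],
    [0, 0, -2.5, 0, 0, 0, 0.3],
    [0, 0, -2.5, 0, 0, 0, 0.3],
    [0, 0, -2.5, 0, 0, 0, 0.3],
    [-2, 0, 0, 0, 0, 0, 0.3],
    [-2, 0, 0, 0, 0, 0, 0.3],
    [-2, 0, 0, 0, 0, 0, 0.3],
    [-2, 0, 0, 0, 0, 0, 0.3],
    [-2, 0, 0, 0, 0, 0, 0.3],
    [-2, 1, 0, 0, 0, 0, 0.3],
    [0, 0, 0, 0, 0, 0, 0.3]
  ]
}}

```text
time: 29.77
tool_pos: [0.4957, 0.1503, 0.1952]
tool_rot: [0.0, 0.998, 0.061, -0.0]
contact_force: [-0.4, 0.5, -0.3]
gripper_width: 0.648
grasp_force: 0.0
```

```bash
python3 - <<'E'
from h import *
go(.5,.2,.2)
f=manip.grab_frame('wrist');g=manip.grab_frame('top')
cv2.imwrite('pics/end.png',np.vstack([np.hstack([cv2.resize(f['img'],(400,300)),cv2.resize(manip.grab_frame('scene')['img'],(400,300))]),cv2.resize(g['img'][180:320,160:520],(800,300))]))
def proj(P): p=f['mtx']@(f['R']@np.array(P)+f['t']); return p[:2]/p[2]
for k,(P,z) in {'small':((.6145,.176,.064),.064),'medium':((.467,.2872,.083),.083)}.items():
    c,a,h=blob(dark(f['img']),proj(P));print(k,c,a,ray(f,c,z)[:2])
E
```

```text
t 29.77 pos [0.4957 0.1503 0.1952] yaw 7.04 tilt 0.03 w 0.648 F 0.0 [-0.4  0.5 -0.3] | need cm [ 1.03 -4.88 -0.49]
small [301.41677187  60.48608356] 2137 [0.60850848 0.17349159]
medium [110.86445367 257.79088866] 1961 [0.46913583 0.28729216]
```

View pics/end.png

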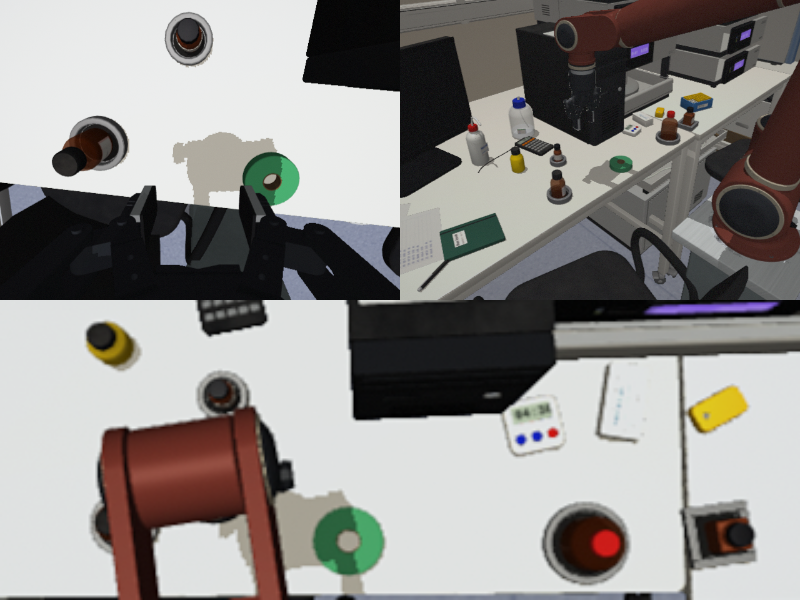

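The final views show all four bottles upright in their own holders, the tape and the yellow bottle untouched, and the gripper clear. Handing in.

```bash
python3 -c "
from plant import manip
print(manip.job_done())"
```

```text
the job is handed in; nothing more can be done
None
```

I handed the job in at about 30 s: in the last camera views all four amber bottles stand upright in their matching holders, with the tape roll and the yellow look-alike where they were; the hand-in returned no verdict.

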